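# Seat the slat bundle in the gluing jig and latch it

## Robot

A 6-joint arm with a two-finger parallel gripper is mounted at the origin on a cart in front of the work surface, level with it; the furniture and walls round the work are solid. World frame = base frame: x ahead of the robot, y to its left, z up, the work surface at z = 0. Lengths are in mm, angles in rad, forces in N, time in s.
With the tool pointing down it reaches from about 300 to 775 mm from the base axis. Payload 14.6 kg.
Tool frame: the origin (TCP) lies midway between the tips of the shut fingers; the grasp point (between the pads) lies 19 mm behind it; z points along the fingers, y is the line along which they close (so a half turn about z gives the same grasp; the last joint's range is limited). The gripper opens to 94 mm and grips with 3 to 60 N. Pads are 16 mm wide; open, the fingers measure 119 mm over their backs; the gripper's body (75 mm by 177 mm) begins 78 mm behind the grasp point.
Start: joints at [1.098, 0.3, 1.521, -0, 1.321, -0.067], TCP at [217.111, 505.324, 205.446] pointing down, gripper open.
Joint ranges: [-3.03, 3.03], [-0.79, 2.21], [0.23, 2.52], [-1.04, 4.18], [0, 3.07], [-2.55, 2.55]. Speed limits (rad/s): [2.22, 2.22, 2.57, 3.14, 3.14, 3.14].

## Interface

Orientations are given as [roll, pitch, yaw] about the fixed x, y, z axes, in that order (R = Rz(yaw) Ry(pitch) Rx(roll)).
In Python, from cell import manip, camera gives the robot as it stands.
- The arm moves only by the tool move_arm, never from a script. Its arguments are lists of equal length, an entry for each row: "dp": the shift along the world's x, y, z in mm, a list of three; "rotation": the turn, a rotation vector about the world's x, y, z in rad, a list of three; "hand": the opening, from 0 (shut) to 1 (fully open). A call has 1 to 10 rows; each row shifts and turns the commanded pose from where the row before left it; what a row does not reach is not made up. A row lasts 1/8 s, in which the tool goes at most 62.5 mm and 10.7 degrees, less where a joint would pass 70% of its speed; a pose out of reach is approached as far as the arm can. A call with a gripper value outside its range is refused whole. The fingers move at their own pace and stop on an object; "newtons" is the grip in N (left out, the last holds). Time passes only in rows, so rows that do not move let the fingers close. It gives the time, the measured TCP pose, the force, the opening and the grip force at its end, in the units of the state.
- manip.read_state(): the state, without advancing time (a new reading comes with each control period).
- camera(name): name is "scene" or "top" or "wrist"; returns a dict with "image" (420x560x3 uint8, red, green, blue), "fx", "fy", "cx", "cy" (pixels), "R" (3x3) and "t" (3): a world point X has camera coordinates R X + t; the wrist camera has in their place "mount" (4x4, takes a point from camera to tool coordinates, whose origin is the TCP and whose axes are the flange's). Camera axes: x right, y down, z forward; pixel columns grow to the right and rows downward; lengths in mm; the calibration is good to about 2 mm. The wrist camera is an equidistant fisheye: a pixel r from the principal point sees the ray r / f radians off the axis. A picture is of the moment at which its call begins: read the wrist's pose just before it. There is no depth.
- manip.sign_off(): hands the job in; it is judged then, once.
The state is a dict: "clock": time; "joints": joint angles; "qd": joint speeds; "effort": joint torques, N m; "eef_pos": TCP position; "eef_rot": TCP orientation; "wrist_force": force on the tool from outside, world axes, zero at the start; "moment": the same for the moment, N m; "finger_gap": finger opening in mm; "finger_force": force on a finger pad.
Only numpy, scipy, OpenCV 4.12 (cv2) and the standard library are available. Lean on these libraries where they do the work, as an engineer would, in place of code of your own. Each camera call takes 0.05 s, during which the arm holds its last target. There are 200 camera calls.

## Task

On the plywood gluing jig, push the slat bundle along its trough with a fingertip until it is fully home against the steel end stop. Then swing the latch lever round with a finger on its upright post until it is fully closed against its stop pin, lying square across the trough behind the bundle. Only push: do not pick up or lift anything, and leave the other things on the bench where they are.

Things in the scene. Friction and masses are not known exactly. Their poses are not given: they have to be found in the camera images.
- jig: Gluing jig fixed to the bench: plywood board 227 (x) x 150 (y) x 12 mm. Origin on the bench surface under the trough's centre line, mid-board. The trough runs along the jig's x at y = 0, its open end at -x, nearer the robot: two wooden rails 24 mm apart inside, from x = -75 to +91 mm, tops 22 mm above the bench.
- end_stop (a point): Centre of the face of the steel end stop, an upright plate 60 mm wide across the trough's far end (jig x = +91 mm, y = 0), top 38 mm above the bench. This point is 26 mm above the bench. The home bundle's end touches it.
- stop_pin (a point): Top centre of the latch's stop pin: steel, 10 mm thick, at jig x = -25, y = +36 mm, 34 mm above the bench. The closed latch arm rests against it.
- bundle_center (a point): Centre of the loose bundle of wooden slats (about 0.15 kg) lying in the trough: about 118 mm along the trough, 20 wide, 26 high, from 12 to 38 mm above the bench (16 mm above the rails). Its length is its own y axis. Fully home this point is at jig x = +32 mm; it starts 25 to 50 mm short of that, towards -x. It slides easily.
- latch (a joint): Lever angle, rad. 0 = closed (firm stop): arm along jig +y, about 3 mm behind the home bundle. Grows anticlockwise from above: at pi/2 the arm points along jig -x, at 2.7 (most) nearly along -y. Starts at 1.6 to 2.5. Dry friction: 1 to 2 N at the post turns it, and it stays where left. If the bundle is not home, the arm strikes it.
- latch_pivot (a point): On the axis of the lever's upright pivot, at jig x = -38, y = -55 mm, 35 mm above the bench (the top of the hub, which is 26 mm across; a bolt head reaches 42 mm).
- latch_post (a point): Centre of the black upright post, 13 to 16 mm thick, at the lever's free end, 100 mm from the pivot axis; it rises from 33 to 73 mm above the bench, this point is at 53 mm. The lever's arm is a flat steel bar 16 mm wide, 24 to 33 mm above the bench.
- thread_spool: Bystander: thread spool, 42 mm across, 51 mm high, standing on the bench to the right (-y) of the jig. Origin at the centre of its underside.
- steel_block: Bystander: steel block with two holes, 35 x 60 x 22 mm, lying to the right (-y) of the jig. Origin at the centre of its underside.
- glue_brush: Bystander: glue brush, 152 mm long, 12 mm high, lying on the jig's board to the left (+y) of the trough, beyond the stop pin. Origin at the centre of its underside.
Things that resemble listed ones, but are neither listed nor needed, are in the scene too. There is more than one size of the part that bears bundle_center; the job needs the larger.

How it is judged:
By the outcome, as a careful person would: the job done as asked, in the order asked, and still so for the second after the job is handed in, with the robot touching nothing.
It also fails if it takes over 56 s, if anything falls off the work surface, if the arm or the gripper's body presses on something with over 40 N, if the wrist force passes 120 N, or if a joint passes its speed limit or range.

## Working session

There is one attempt and no reset: what is moved stays moved. The work goes in short steps, Python scripts to look and compute and a tool call to move; the robot and the scene stay as the last step left them, time stands still between calls to the robot, and variables do not carry over. Pictures are saved under pics/ and viewed, at most 10 in all, crops included, and the job is handed in when it is done.

Besides the shell and the picture viewer there is one more tool, called after ">>>" by a JSON object that holds its "fn" and its "kwargs". move_arm: Moves the arm, as the interface text tells. Its arguments: {"type":"object","properties":{"dp":{"type":"array","items":{"type":"array","items":{"type":"number"}}},"rotation":{"type":"array","items":{"type":"array","items":{"type":"number"}}},"hand":{"type":"array","items":{"type":"number"}},"newtons":{"type":"number"}},"required":["dp","rotation","hand"]}

```bash
mkdir -p pics; python3 - <<'E'
from cell import manip,camera
import cv2,pickle
d={n:camera(n) for n in("scene","top")}
pickle.dump(d,open("d.pkl","wb"))
for n in d: cv2.imwrite(f"pics/{n}0.png",d[n]["image"][:,:,::-1])
for n in d: print(n,d[n]["fx"],d[n]["cx"],d[n]["cy"],d[n]["R"],d[n]["t"])
s=manip.read_state();print(s["eef_pos"],s["eef_rot"],s["clock"])
E
```

```text
scene 472.87457548440057 280.8899805589535 218.9809364631391 [[ 0.46924977 -0.88296301 -0.01345274]
 [-0.48767495 -0.24641385 -0.83752812]
 [ 0.73619141  0.39957045 -0.54622858]] [-528.67869774  252.46512221  598.06481646]
top 395.217342154045 281.76605913633165 204.4419457866995 [[ 0.01628906 -0.99946414 -0.02839206]
 [-0.98751492 -0.01163166 -0.15709546]
 [ 0.15668103  0.03059652 -0.98717522]] [-299.76706669  578.59434628  846.67126435]
[216.99241725 505.13424445 204.94394608] [-3.14056530e+00 -1.13548727e-04  2.73580236e+00] 0.1
```

View pics/scene0.png

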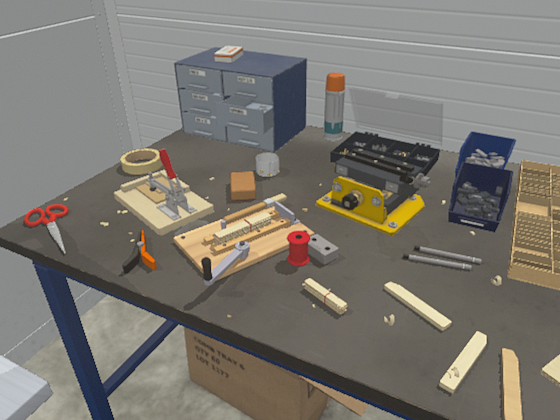

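View pics/top0.png

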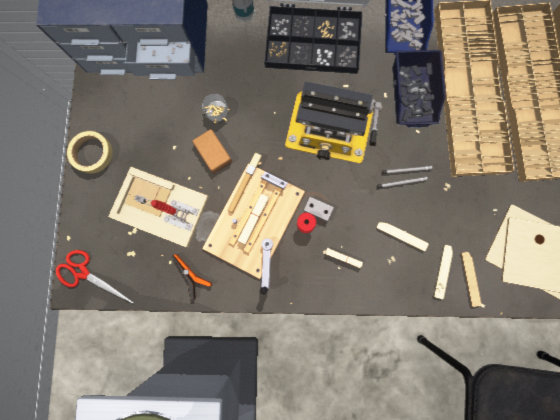

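The top view shows the jig board at about (203-303, 160-278), with the latch arm running from the pivot (266,243) to the post (265,288). In the scene view the post is at (207,268). I'll enlarge both.

```bash
python3 - <<'E'
import cv2,pickle,numpy as np
d=pickle.load(open("d.pkl","rb"))
a=cv2.resize(d["top"]["image"][150:300,195:315],None,fx=4,fy=4,interpolation=2)[:600]
b=cv2.resize(d["scene"]["image"][185:290,165:325],None,fx=5,fy=5,interpolation=2)
cv2.imwrite("pics/a.png",a[:,:,::-1]);cv2.imwrite("pics/b.png",b[:,:,::-1])
E
```

```text
(no output)
```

View pics/a.png

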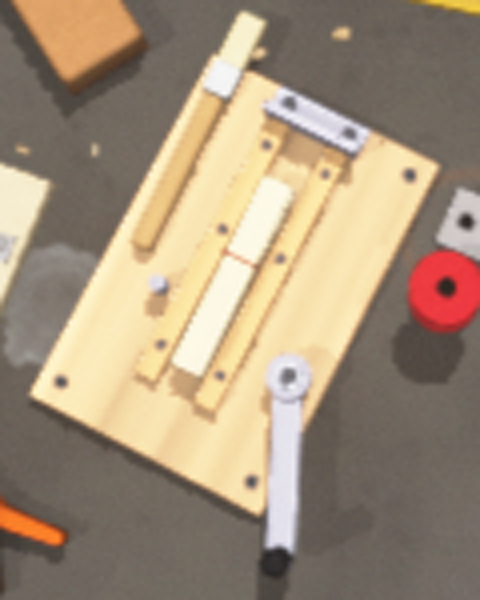

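View pics/b.png

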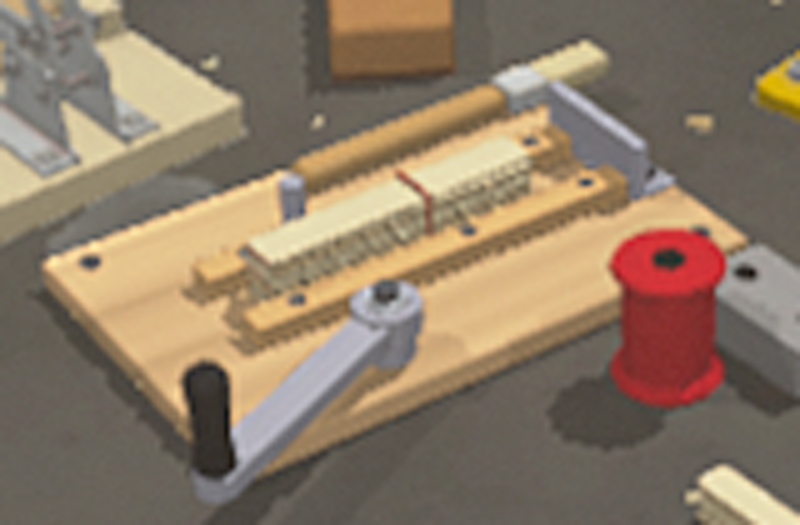

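The crops show the board corners, the pivot bolt at a(288,377), the pin at a(158,283), the post top at a(278,560) and the bundle ends at about a(186,373) and a(278,183). I'll fit the jig pose from these.

```bash
cat >h.py <<'E'
import pickle,numpy as np
from scipy.optimize import least_squares
d=pickle.load(open("d.pkl","rb"))
def pix(n,p):
    return ((np.array(p)+.5)/(4 if n=="top" else 5)-.5)+np.array([195,150] if n=="top" else [165,185])
def ray(n,p,z):
    c=d[n];u,v=pix(n,p);r=np.array([(u-c["cx"])/c["fx"],(v-c["cy"])/c["fy"],1]);R=np.array(c["R"]);o=-R.T@c["t"];w=R.T@r
    return (o+w*(z-o[2])/w[2])[:2]
def jig2w(q,p): c,s=np.cos(q[2]),np.sin(q[2]);return np.array([q[0]+c*p[0]-s*p[1],q[1]+s*p[0]+c*p[1]])
def w2jig(q,p): c,s=np.cos(q[2]),np.sin(q[2]);x,y=np.array(p)-q[:2];return np.array([c*x+s*y,-s*x+c*y])
E
python3 - <<'E'
from h import *
O=[("top",(32,395),12,(-113.5,75)),("top",(262,515),12,(-113.5,-75)),("top",(440,165),12,(113.5,-75)),("top",(288,377),42,(-38,-55)),("top",(158,283),34,(-25,36)),
("scene",(45,262),12,(-113.5,75)),("scene",(745,242),12,(113.5,-75)),("scene",(387,290),42,(-38,-55)),("scene",(290,181),34,(-25,36))]
W=[ray(n,p,z) for n,p,z,_ in O]
f=lambda q:np.concatenate([jig2w(q,o[3])-w for o,w in zip(O,W)])
q=least_squares(f,[500,50,-.4],loss="soft_l1",f_scale=2).x;print(q);print(f(q).reshape(-1,2).round(1))
np.save("q.npy",q)
for n,p,z in[("top",(186,373),38),("top",(278,183),38),("scene",(262,253),38),("scene",(515,150),38),("top",(276,556),73),("scene",(207,369),73)]:
    w=ray(n,p,z);print(n,w.round(1),w2jig(q,w).round(1))
E
```

```text
[ 551.43934828 -227.13166576   37.242309  ]
[[-0.5  0.9]
 [-1.3  0.2]
 [ 0.1 -1. ]
 [-0.8 -0.2]
 [-1.3  0.5]
 [ 0.2  0.9]
 [ 5.  -1.5]
 [ 1.3  0.7]
 [ 0.2 -0.7]]
top [ 495.5 -202.3] [-61.1  -2.4]
top [ 603.6 -251.2] [57.4  1.5]
scene [ 495.3 -204.5] [-60.4  -4.5]
scene [ 597.5 -252.6] [52.6 -2.6]
top [ 398.5 -257.4] [-123.9  -94.7]
scene [ 394.4 -256.5] [-128.   -95.6]
```

Fit: jig at (551.4, -227.1), yaw -0.457. The bundle centre is at jig x ≈ -2, about 34 mm short, and the latch is at about 2.0 rad. Next I move behind the bundle with the fingers shut.

>>> {"fn": "move_arm", "kwargs": {"dp": [[12.7, -34.6, 0], [12.7, -34.6, 0], [12.7, -34.6, 0], [12.7, -34.6, 0], [12.7, -34.6, 0], [12.7, -34.6, 0], [12.7, -34.6, 0], [12.7, -34.6, 0], [12.7, -34.6, 0], [12.7, -34.6, 0]], "rotation": [[0, 0, -0.081], [0, 0, -0.081], [0, 0, -0.081], [0, 0, -0.081], [0, 0, -0.081], [0, 0, -0.081], [0, 0, -0.081], [0, 0, -0.081], [0, 0, -0.081], [0, 0, -0.081]], "hand": [0, 0, 0, 0, 0, 0, 0, 0, 0, 0]}}

```text
clock: 1.35
eef_pos: [344.2, 158.2, 205.3]
eef_rot: [-3.141, -0.0, 1.923]
wrist_force: [1.0, 0.2, -0.2]
finger_gap: 0.8
finger_force: 0.0
```

>>> {"fn": "move_arm", "kwargs": {"dp": [[12.7, -34.6, -5], [12.7, -34.6, -5], [12.7, -34.6, -10], [12.7, -34.6, -10], [12.7, -34.6, -10], [12.7, -34.6, -10], [12.7, -34.6, -10], [12.7, -34.6, -10], [12.7, -34.6, -10], [12.7, -34.6, -10]], "rotation": [[0, 0, -0.081], [0, 0, -0.081], [0, 0, -0.081], [0, 0, -0.081], [0, 0, -0.081], [0, 0, -0.081], [0, 0, -0.081], [0, 0, -0.081], [0, 0, -0.081], [0, 0, -0.081]], "hand": [0, 0, 0, 0, 0, 0, 0, 0, 0, 0]}}

```text
clock: 2.6
eef_pos: [471.3, -187.8, 114.9]
eef_rot: [-3.141, -0.0, 1.113]
wrist_force: [0.4, 0.0, -0.3]
finger_gap: 0.7
finger_force: 0.0
```

>>> {"fn": "move_arm", "kwargs": {"dp": [[0, 0, 0], [0, 0, 0]], "rotation": [[0, 0, 0], [0, 0, 0]], "hand": [0, 0]}}

```text
clock: 2.85
eef_pos: [470.8, -186.2, 115.3]
eef_rot: [-3.141, -0.0, 1.117]
wrist_force: [-0.5, -0.3, 0.4]
finger_gap: 0.5
finger_force: 0.0
```

>>> {"fn": "move_arm", "kwargs": {"dp": [[0, -1, -15], [0, 0, -15], [0, 0, -15], [0, 0, -15], [0, 0, -14], [0, 0, -13], [0, 0, 0]], "rotation": [[0, 0, 0], [0, 0, 0], [0, 0, 0], [0, 0, 0], [0, 0, 0], [0, 0, 0], [0, 0, 0]], "hand": [0, 0, 0, 0, 0, 0, 0]}}

```text
clock: 3.72
eef_pos: [470.7, -187.5, 27.4]
eef_rot: [-3.14, -0.0, 1.116]
wrist_force: [-0.4, -0.3, 0.4]
finger_gap: -0.1
finger_force: 0.0
```

```bash
cat >look.py <<'E'
import sys,cv2,numpy as np
from cell import manip,camera
a=cv2.resize(camera("top")["image"][150:300,195:315],None,fx=3.5,fy=3.5,interpolation=2)
b=cv2.resize(camera("scene")["image"][185:290,165:325],(380,250),interpolation=2)
im=np.zeros((525,800,3),np.uint8);im[:,:420]=a;im[:250,420:]=b
cv2.imwrite(f"pics/{sys.argv[1]}.png",im[:,:,::-1]);s=manip.read_state();print(s["clock"],s["eef_pos"],s["joints"])
E
python3 look.py l1
```

```text
3.825 [ 471.28955279 -187.78195054   28.64506353] [-4.51362344e-01  4.32554400e-01  1.79936836e+00 -1.69542605e-05
  9.09373293e-01  3.65860984e-03]
```

View pics/l1.png

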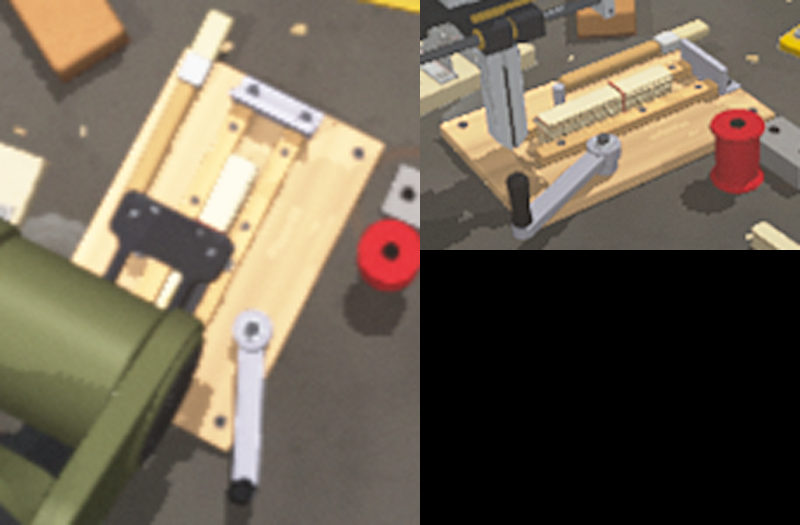

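The shut fingertip at (520,147) sits just behind the bundle's near end, in line with the trough, so I start the push.

>>> {"fn": "move_arm", "kwargs": {"dp": [[2.7, -1.3, 0], [2.7, -1.3, 0], [2.7, -1.3, 0], [2.7, -1.3, 0], [2.7, -1.3, 0], [2.7, -1.4, 0], [2.7, -1.3, 0], [2.7, -1.3, 0], [2.7, -1.3, 0], [2.7, -1.4, 0]], "rotation": [[0, 0, 0], [0, 0, 0], [0, 0, 0], [0, 0, 0], [0, 0, 0], [0, 0, 0], [0, 0, 0], [0, 0, 0], [0, 0, 0], [0, 0, 0]], "hand": [0, 0, 0, 0, 0, 0, 0, 0, 0, 0]}}

```text
clock: 5.08
eef_pos: [498.3, -201.0, 28.4]
eef_rot: [3.142, -0.0, 1.116]
wrist_force: [-0.1, -0.3, 0.6]
finger_gap: 0.6
finger_force: 0.4
```

>>> {"fn": "move_arm", "kwargs": {"dp": [[1.8, -0.9, 0], [1.8, -0.9, 0], [1.8, -0.9, 0], [1.8, -0.9, 0], [1.8, -0.9, 0], [1.8, -0.9, 0]], "rotation": [[0, 0, 0], [0, 0, 0], [0, 0, 0], [0, 0, 0], [0, 0, 0], [0, 0, 0]], "hand": [0, 0, 0, 0, 0, 0]}}

```text
clock: 5.82
eef_pos: [509.0, -206.3, 28.4]
eef_rot: [-3.142, -0.0, 1.116]
wrist_force: [-0.9, 0.1, 0.3]
finger_gap: 0.6
finger_force: 0.4
```

>>> {"fn": "move_arm", "kwargs": {"dp": [[0.9, -0.4, 0], [0.9, -0.5, 0], [0.9, -0.4, 0], [0.9, -0.4, 0], [0.9, -0.5, 0], [0.9, -0.4, 0]], "rotation": [[0, 0, 0], [0, 0, 0], [0, 0, 0], [0, 0, 0], [0, 0, 0], [0, 0, 0]], "hand": [0, 0, 0, 0, 0, 0]}}

```text
clock: 6.58
eef_pos: [514.4, -208.9, 28.4]
eef_rot: [-3.142, 0.0, 1.116]
wrist_force: [-0.7, -0.1, 0.2]
finger_gap: 0.6
finger_force: 0.4
```

```bash
python3 look.py l2
```

```text
6.675 [ 514.42014234 -208.95160828   28.46469141] [-4.51801844e-01  5.20257077e-01  1.66139352e+00  1.57710692e-05
  9.59778780e-01  3.23958787e-03]
```

View pics/l2.png

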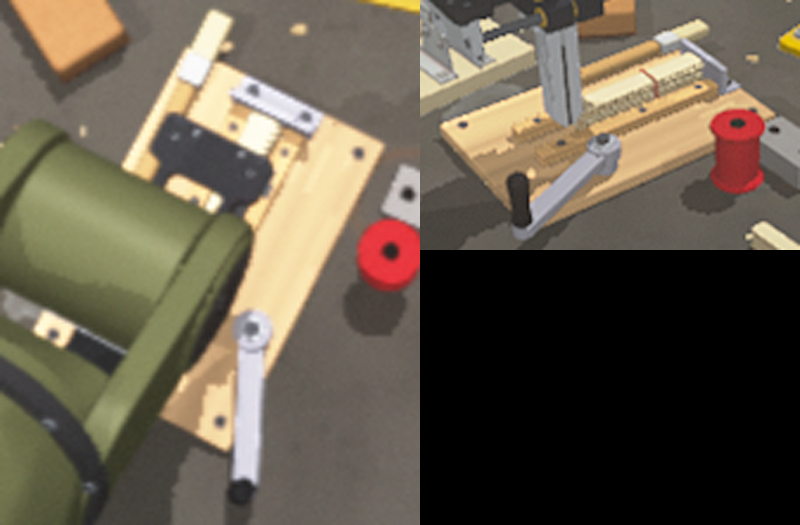

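The bundle's far end, at about (700,58), is nearly at the stop. I continue in small steps until a force shows.

>>> {"fn": "move_arm", "kwargs": {"dp": [[0.9, -0.4, 0], [0.9, -0.5, 0], [0.9, -0.4, 0]], "rotation": [[0, 0, 0], [0, 0, 0], [0, 0, 0]], "hand": [0, 0, 0]}}

```text
clock: 7.05
eef_pos: [517.1, -210.2, 28.4]
eef_rot: [-3.142, 0.0, 1.116]
wrist_force: [-2.2, 1.2, -0.1]
finger_gap: 0.4
finger_force: 0.7
```

>>> {"fn": "move_arm", "kwargs": {"dp": [[0.9, -0.4, 0], [0.9, -0.5, 0], [0, 0, 0]], "rotation": [[0, 0, 0], [0, 0, 0], [0, 0, 0]], "hand": [0, 0, 0]}}

```text
clock: 7.42
eef_pos: [517.5, -210.4, 28.2]
eef_rot: [-3.138, 0.0, 1.116]
wrist_force: [-11.7, 5.9, 7.2]
finger_gap: 0.5
finger_force: 6.7
```

The force rises to 13 N at jig x = -38, so the bundle is home. I back off, lift, and go round behind the post.

>>> {"fn": "move_arm", "kwargs": {"dp": [[-4.5, 2.2, 0], [-9, 4.4, 0], [-11, 5.4, 0], [-11.5, 5.6, 0], [0, 0, 15], [0, 0, 25], [0, 0, 25], [0, 0, 25]], "rotation": [[0, 0, 0], [0, 0, 0], [0, 0, 0], [0, 0, 0], [0, 0, 0], [0, 0, 0], [0, 0, 0], [0, 0, 0]], "hand": [0, 0, 0, 0, 0, 0, 0, 0]}}

```text
clock: 8.43
eef_pos: [483.2, -193.6, 120.6]
eef_rot: [3.14, -0.0, 1.116]
wrist_force: [0.7, -0.4, 0.6]
finger_gap: 0.4
finger_force: 0.0
```

>>> {"fn": "move_arm", "kwargs": {"dp": [[-11.3, -11.7, 0], [-11.3, -11.7, 0], [-11.3, -11.7, 0], [-11.3, -11.7, 0], [-11.3, -11.7, 0], [-11.3, -11.7, 0], [-11.3, -11.7, 0], [-11.3, -11.7, 0], [0, 0, 0]], "rotation": [[0, 0, 0.053], [0, 0, 0.053], [0, 0, 0.053], [0, 0, 0.053], [0, 0, 0.053], [0, 0, 0.053], [0, 0, 0.054], [0, 0, 0.054], [0, 0, 0]], "hand": [0, 0, 0, 0, 0, 0, 0, 0, 0]}}

```text
clock: 9.55
eef_pos: [392.3, -287.8, 119.5]
eef_rot: [3.141, 0.001, 1.54]
wrist_force: [0.3, -0.5, -0.1]
finger_gap: 0.8
finger_force: 0.0
```

```bash
python3 look.py l3
```

```text
9.65 [ 392.81602935 -287.04703145  119.08998914] [-7.06411980e-01  2.53378018e-01  1.79532113e+00  1.03174602e-04
  1.09197149e+00 -6.75886074e-01]
```

View pics/l3.png

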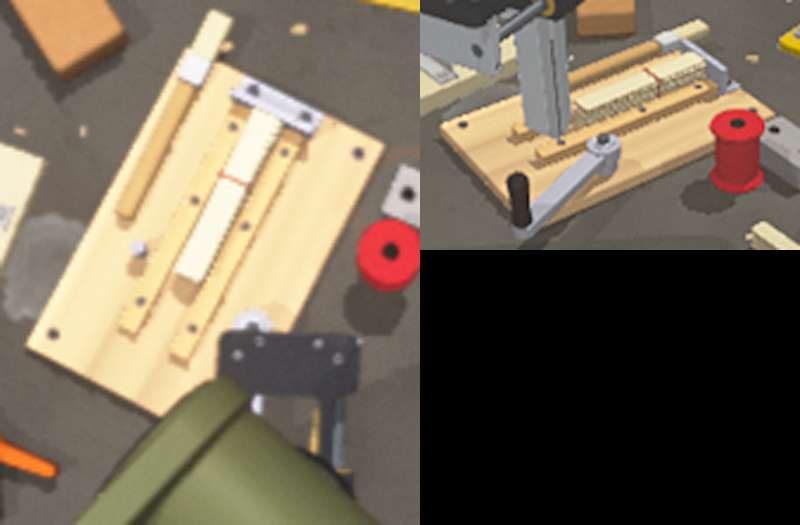

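In the top view the bundle's far end at (262,115) meets the stop plate. I descend beside the post and compute the arc.

>>> {"fn": "move_arm", "kwargs": {"dp": [[0, 0, -15], [0, 0, -20], [0, 0, -20], [0, 0, -15], [0, 0, 0]], "rotation": [[0, 0, 0], [0, 0, 0], [0, 0, 0], [0, 0, 0], [0, 0, 0]], "hand": [0, 0, 0, 0, 0]}}

```text
clock: 10.28
eef_pos: [392.1, -286.5, 47.3]
eef_rot: [-3.14, -0.001, 1.542]
wrist_force: [0.2, -0.5, 1.4]
finger_gap: 0.5
finger_force: 0.0
```

```bash
python3 - <<'E'
from h import *
from cell import manip
q=np.load("q.npy");s0=manip.read_state();print(s0["eef_pos"].round(1) if hasattr(s0["eef_pos"],"round") else s0["eef_pos"],s0["eef_rot"],s0["wrist_force"])
P=lambda t,s:jig2w(q,(-38-100*np.sin(t)-s*np.cos(t),-55+100*np.cos(t)-s*np.sin(t)))
pts=[P(2.0,30),P(2.0,25),P(2.0,20),P(2.0,15.5)]+[P(t,15.5) for t in np.arange(1.94,-.001,-.0606)]
print(pts[0]);D=np.diff(pts,axis=0).round(1)
for i in range(0,len(D),10):print([[a,b,0] for a,b in D[i:i+10].tolist()],np.round(pts[min(i+10,len(D))],1))
print(len(D),P(0,15.5))
E
```

```text
[ 392.1 -286.5   47.3] [-3.13984196e+00 -1.40503034e-03  1.54192105e+00] [ 0.23527661 -0.46164053  1.3601424 ]
[ 392.28634826 -286.96029564]
[[0.1, 5.0, 0], [0.1, 5.0, 0], [0.1, 4.5, 0], [-0.6, 6.0, 0], [-0.2, 6.1, 0], [0.2, 6.1, 0], [0.5, 6.1, 0], [0.9, 6.1, 0], [1.3, 6.0, 0], [1.6, 5.9, 0]] [ 396.3 -230.1]
[[2.0, 5.8, 0], [2.3, 5.7, 0], [2.7, 5.5, 0], [3.0, 5.4, 0], [3.3, 5.2, 0], [3.6, 5.0, 0], [3.9, 4.7, 0], [4.2, 4.5, 0], [4.5, 4.2, 0], [4.7, 3.9, 0]] [ 430.4 -180.2]
[[4.9, 3.6, 0], [5.1, 3.3, 0], [5.3, 3.0, 0], [5.5, 2.7, 0], [5.7, 2.4, 0], [5.8, 2.0, 0], [5.9, 1.7, 0], [6.0, 1.3, 0], [6.1, 0.9, 0], [6.1, 0.6, 0]] [ 486.9 -158.7]
[[6.1, 0.2, 0], [6.1, -0.2, 0], [6.1, -0.6, 0], [6.1, -0.9, 0], [6.0, -1.3, 0], [5.9, -1.6, 0]] [ 523.2 -163.1]
36 [ 523.2734946  -163.14780305]
```

>>> {"fn": "move_arm", "kwargs": {"dp": [[0.1, 5, 0], [0.1, 5, 0], [0.1, 4.5, 0], [-0.6, 6, 0], [-0.2, 6.1, 0], [0.2, 6.1, 0], [0.5, 6.1, 0], [0.9, 6.1, 0], [1.3, 6, 0], [1.6, 5.9, 0]], "rotation": [[0, 0, 0], [0, 0, 0], [0, 0, 0], [0, 0, -0.06], [0, 0, -0.0606], [0, 0, -0.0606], [0, 0, -0.0606], [0, 0, -0.0606], [0, 0, -0.0606], [0, 0, -0.0606]], "hand": [0, 0, 0, 0, 0, 0, 0, 0, 0, 0]}}

```text
clock: 11.52
eef_pos: [396.4, -230.0, 48.7]
eef_rot: [3.141, 0.0, 1.116]
wrist_force: [-0.6, -1.2, 0.3]
finger_gap: 0.5
finger_force: 0.6
```

```bash
python3 look.py l4
```

```text
11.625 [ 396.50696148 -229.83710415   48.6662335 ] [-6.05247512e-01  3.06498224e-01  1.92322959e+00 -4.81600295e-05
  9.11575117e-01 -1.52407834e-01]
```

View pics/l4.png

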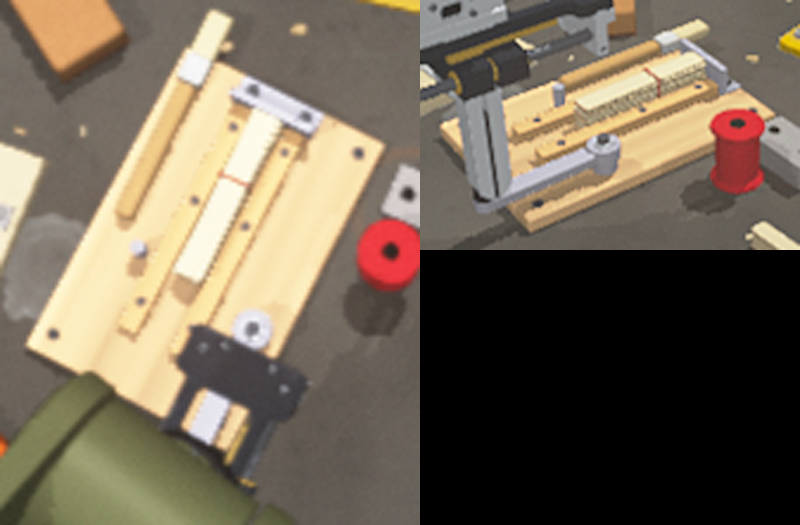

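The lever has swung with the finger: its arm now ends at (480,205), with the finger behind the post. I continue the arc.

>>> {"fn": "move_arm", "kwargs": {"dp": [[2, 5.8, 0], [2.3, 5.7, 0], [2.7, 5.5, 0], [3, 5.4, 0], [3.3, 5.2, 0], [3.6, 5, 0], [3.9, 4.7, 0], [4.2, 4.5, 0], [4.5, 4.2, 0], [4.7, 3.9, 0]], "rotation": [[0, 0, -0.0606], [0, 0, -0.0606], [0, 0, -0.0606], [0, 0, -0.0606], [0, 0, -0.0606], [0, 0, -0.0606], [0, 0, -0.0606], [0, 0, -0.0606], [0, 0, -0.0606], [0, 0, -0.0606]], "hand": [0, 0, 0, 0, 0, 0, 0, 0, 0, 0]}}

```text
clock: 12.88
eef_pos: [430.4, -180.2, 48.5]
eef_rot: [-3.141, 0.0, 0.512]
wrist_force: [-1.5, 0.3, 0.1]
finger_gap: 0.4
finger_force: 0.8
```

>>> {"fn": "move_arm", "kwargs": {"dp": [[4.9, 3.6, 0], [5.1, 3.3, 0], [5.3, 3, 0], [5.5, 2.7, 0], [5.7, 2.4, 0], [5.8, 2, 0], [5.9, 1.7, 0], [6, 1.3, 0], [6.1, 0.9, 0], [6.1, 0.6, 0]], "rotation": [[0, 0, -0.0606], [0, 0, -0.0606], [0, 0, -0.0606], [0, 0, -0.0606], [0, 0, -0.0606], [0, 0, -0.0606], [0, 0, -0.0606], [0, 0, -0.0606], [0, 0, -0.0606], [0, 0, -0.0606]], "hand": [0, 0, 0, 0, 0, 0, 0, 0, 0, 0]}}

```text
clock: 14.12
eef_pos: [487.0, -158.7, 48.5]
eef_rot: [-3.141, 0.0, -0.094]
wrist_force: [-1.3, 0.4, 0.2]
finger_gap: 0.3
finger_force: 0.7
```

```bash
python3 look.py l5
```

```text
14.225 [ 487.28498795 -158.85047092   48.48837556] [-3.86628700e-01  4.09573786e-01  1.77504253e+00  6.61093877e-05
  9.56839088e-01  1.27712807e+00]
```

View pics/l5.png

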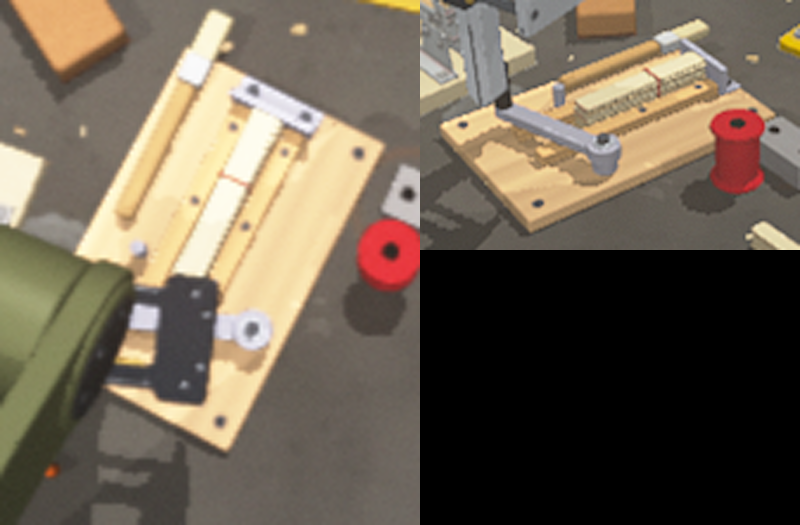

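The lever crosses the trough with its post at (503,100) in front of the finger, about 0.36 rad from closed. I finish slowly.

>>> {"fn": "move_arm", "kwargs": {"dp": [[6.1, 0.2, 0], [6.1, -0.2, 0], [6.1, -0.6, 0], [3, -0.4, 0], [3.1, -0.5, 0], [3, -0.6, 0], [2, -0.4, 0]], "rotation": [[0, 0, -0.0606], [0, 0, -0.0606], [0, 0, -0.0606], [0, 0, -0.03], [0, 0, -0.03], [0, 0, -0.03], [0, 0, -0.02]], "hand": [0, 0, 0, 0, 0, 0, 0]}}

```text
clock: 15.1
eef_pos: [516.5, -161.4, 48.5]
eef_rot: [3.142, 0.0, -0.387]
wrist_force: [-1.0, 1.6, 0.8]
finger_gap: 0.3
finger_force: 0.6
```

>>> {"fn": "move_arm", "kwargs": {"dp": [[1, -0.4, 0], [1, -0.4, 0], [0.9, -0.4, 0]], "rotation": [[0, 0, -0.01], [0, 0, -0.01], [0, 0, -0.01]], "hand": [0, 0, 0]}}

```text
clock: 15.48
eef_pos: [519.3, -162.6, 48.4]
eef_rot: [-3.142, 0.0, -0.416]
wrist_force: [-1.4, 1.4, -0.7]
finger_gap: 0.3
finger_force: 0.6
```

>>> {"fn": "move_arm", "kwargs": {"dp": [[0.9, -0.4, 0], [0.9, -0.4, 0], [0.9, -0.4, 0]], "rotation": [[0, 0, -0.01], [0, 0, -0.01], [0, 0, -0.01]], "hand": [0, 0, 0]}}

```text
clock: 15.85
eef_pos: [522.1, -163.8, 48.5]
eef_rot: [-3.142, -0.0, -0.446]
wrist_force: [-1.7, 2.7, 0.4]
finger_gap: 0.7
finger_force: 1.4
```

>>> {"fn": "move_arm", "kwargs": {"dp": [[0.9, -0.4, 0], [0.9, -0.4, 0], [0, 0, 0]], "rotation": [[0, 0, 0], [0, 0, 0], [0, 0, 0]], "hand": [0, 0, 0]}}

```text
clock: 16.23
eef_pos: [522.6, -164.0, 48.2]
eef_rot: [3.141, 0.004, -0.445]
wrist_force: [-11.2, 6.0, 6.4]
finger_gap: 0.3
finger_force: 6.3
```

There is a firm stop at 12.7 N, with the lever angle near 0. I retreat straight back and up, then check.

>>> {"fn": "move_arm", "kwargs": {"dp": [[-4.5, 2.2, 0], [-9, 4.4, 0], [-9, 4.4, 0], [-9, 4.4, 10], [0, 0, 25], [-10, 20, 30], [-20, 40, 30], [-20, 50, 20], [-20, 50, 0], [0, 50, 0]], "rotation": [[0, 0, 0], [0, 0, 0], [0, 0, 0], [0, 0, 0], [0, 0, 0], [0, 0, 0], [0, 0, 0], [0, 0, 0], [0, 0, 0], [0, 0, 0]], "hand": [0, 0, 0, 0, 0, 0, 0, 0, 0, 0]}}

```text
clock: 17.48
eef_pos: [421.1, 62.2, 164.6]
eef_rot: [-3.141, -0.002, -0.446]
wrist_force: [1.2, -0.2, 0.1]
finger_gap: 0.1
finger_force: 0.0
```

>>> {"fn": "move_arm", "kwargs": {"dp": [[0, 30, 0], [0, 0, 0], [0, 0, 0]], "rotation": [[0, 0, 0], [0, 0, 0], [0, 0, 0]], "hand": [0, 0, 0]}}

```text
clock: 17.85
eef_pos: [422.1, 90.4, 163.8]
eef_rot: [-3.141, -0.0, -0.445]
wrist_force: [0.5, -0.7, 0.0]
finger_gap: 0.5
finger_force: 0.0
```

```bash
python3 look.py l6
```

```text
17.95 [422.29765842  90.06679341 163.64502293] [ 1.25303842e-01  7.74081228e-02  1.88813022e+00 -6.60949254e-05
  1.17574860e+00  2.14281452e+00]
```

View pics/l6.png

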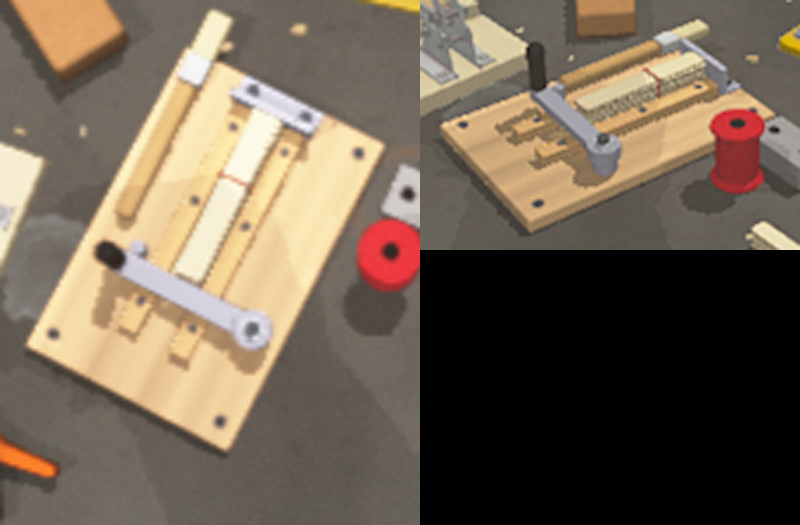

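The bundle is against the end stop. The latch arm lies square across the trough from (250,328) to (110,255) against the pin at (138,247), and the bystanders are where they were.

```bash
python3 -c "
from cell import manip
print(manip.sign_off())"
```

```text
the job is handed in; nothing more can be done
None
```

The bundle is fully home against the end stop, the latch is closed square against its pin, the bystanders are undisturbed, and the job was handed in at about 18 s with the arm clear.

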